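Open the shaker barrel and pour the last stones into the tray

TASK

The clear shaker barrel on the tilting stand still holds three tumbled stones that are too big for the holes of its cap. Bring the steel tray up to the stand's foot, under where the barrel will pour, unscrew the perforated cap and set it down holes-up on the bare bench beside the tray, without dropping it, then tip the barrel over to its stop so that all three stones end up in the tray. Leave the barrel tipped, the tray flat on the bench, and the jars and the glue bottle standing where they are.

Things in the scene. Friction and masses are not known exactly. Their poses are not given: they have to be found in the camera images.
- stand: dark steel tilting stand bolted to the bench, place and heading vary: two A-shaped arms on a flat foot, the barrel hung between them. Origin on the bench straight below the tilting axis; +x is the pouring side (roughly the robot's right), z up. Foot 10 mm high, x -98 to -10 mm, y +-75 mm; arms at y +-48 to 53 mm, lean forward and up to the axis, reach x +13 mm only near it; nuts to y +-63 mm
- barrel (a joint): tilt of the clear round barrel about the stand's y axis, rad: 0 upright as found, grows as its mouth goes over to the stand's +x side, stop at 2.45 (mouth steeply down). Turns stiffly (about 0.30 N m) and stays where left; some 5 to 8 N on its wall near the mouth turns it. At the stop its open lip lies 18 to 75 mm out along the stand's +x, its lowest edge 56 mm above the bench
- barrel_mouth (a point): centre of the barrel's rim under the cap, 75 mm above the tilting axis along the barrel; turns with it. Seen along the barrel from the axis: body 78 mm across from -60 to +52 mm, then a neck 68 mm across (76 mm over its thread ribs) to the rim; bore 62 mm, inner floor at -54 mm
- tilt_axis (a point): middle of the tilting axis, 140 mm above the bench; the axis runs along the stand's y
- cap: perforated aluminium screw cap, 88 mm across, 40 mm high with its grip bar, about 85 g; origin at the centre of its skirt's lower edge (197 mm above the bench when screwed on). Right-hand three-start thread, greased: 1 N on the bar end turns it anticlockwise from above. Yaw of its x axis from the stand's x: 0.47 to 0.69 rad as found; lifts straight off at 1.35 to 1.80; stop at about 1.83
- cap_bar (a point): on the cap's axis, in the middle of the straight grip bar on its top, 32 mm above the cap's origin; the bar lies along the cap's x axis, 80 mm long, 11 mm thick, from 22 mm (the perforated plate) to 40 mm above the cap's origin
- tray: shallow pressed-steel tray, 150 mm along its x, 120 mm along its y, 32 mm high, about 0.3 kg; rolled rim 8 mm thick, its centre line 4 mm inside the outline and 28 mm up; walls and floor 2.5 mm; origin at the centre of its underside. Apart from the listed things the bench is bare for y -0.30 to 0.20, x 0.36 to 0.56 (to 0.64 where y is over 0.02); low fixed clutter farther out
- stone_a: loose tumbled stone, 29x38x16 mm, one of the three left inside the shaker barrel (too big for the holes of the cap); origin at the centre of its underside
- stone_b: loose tumbled stone, 17x24x10 mm, one of the three left inside the shaker barrel (too big for the holes of the cap); origin at the centre of its underside
- stone_c: loose tumbled stone, 26x36x17 mm, one of the three left inside the shaker barrel (too big for the holes of the cap); origin at the centre of its underside
- jar_tall: bystander: capped amber jar, 48 mm across, 78 mm high; origin at the centre of its underside
- glue: bystander: black glue bottle with pointed cap, 23x30 mm, 88 mm high; origin at the centre of its underside
- jar_short: bystander: capped amber jar, 42 mm across, 58 mm high; origin at the centre of its underside

How it is judged:
On the way, in this order (a step that is already met when the one before it is completed fails the run):
1. the cap is unscrewed and lifted clear of the barrel while the barrel is still upright (distance between cap and barrel_mouth above 0.06 m and value of joint barrel below 0.4 rad), for 0.1 s.
2. the open barrel is tipped over to its stop (value of joint barrel above 2.3 rad), for 0.1 s.
At the end, for the whole second after the job is handed in: All three stones lie at rest inside the tray, which stands flat on the bench; the cap stands holes-up on the bench at rest, not in the tray; the barrel is left tipped at its stop (joint over 2.3 rad of 2.45) (x of stone_a in the frame of tray between -0.073 and 0.073 m and y of stone_a in the frame of tray between -0.058 and 0.058 m and height (world z) of each of stone_a, stone_b, stone_c below 0.05 m and linear speed of each of stone_a, stone_b, stone_c below 0.05 m/s and x of stone_b in the frame of tray between -0.073 and 0.073 m and y of stone_b in the frame of tray between -0.058 and 0.058 m and x of stone_c in the frame of tray between -0.073 and 0.073 m and y of stone_c in the frame of tray between -0.058 and 0.058 m and angle between tray's own z axis and vertical below 0.08 rad and height (world z) of tray below 0.01 m and linear speed of each of tray, cap below 0.02 m/s and height (world z) of cap below 0.012 m and angle between cap's own z axis and vertical below 0.15 rad and horizontal distance between cap and tray above 0.07 m and value of joint barrel above 2.3 rad); the robot touches nothing.
It fails at once if the cap is let fall from more than a few centimetres (linear speed of cap above 0.8 m/s and contact force between the fingers and cap below 0.3 N).
It fails at once if the tall jar is knocked over or shoved more than 3 cm (angle between jar_tall's own z axis and vertical above 0.5 rad or distance of jar_tall from where it was at the start of the episode above 0.03 m).
It fails at once if the glue bottle is knocked over or shoved more than 3 cm (angle between glue's own z axis and vertical above 0.5 rad or distance of glue from where it was at the start of the episode above 0.03 m).
It fails at once if the short jar is knocked over or shoved more than 3 cm (angle between jar_short's own z axis and vertical above 0.5 rad or distance of jar_short from where it was at the start of the episode above 0.03 m).
It also fails if it takes over 72 s, if anything falls off the work surface, if the arm or the gripper's body presses on something with over 40 N, if the wrist force passes 120 N, or if a joint passes its speed limit or range.

ROBOT

A 6-joint arm with a two-finger parallel gripper is mounted at the origin on a cart in front of the work surface, level with it; the furniture and walls round the work are solid. World frame = base frame: x ahead of the robot, y to its left, z up, the work surface at z = 0. Lengths are in m, angles in rad, forces in N, time in s.
With the tool pointing down it reaches from about 0.35 to 0.975 m from the base axis. Payload 17.4 kg.
Tool frame: the origin (TCP) lies midway between the tips of the shut fingers; the grasp point (between the pads) lies 19 mm behind it; z points along the fingers, x is the direction in which the jaws open and shut, and the axes are right-handed (so a half turn about z gives the same grasp; the last joint's range is limited). The gripper opens to 85 mm and grips with 20 to 120 N. Pads are 22 mm wide; open, the fingers measure 114 mm over their backs; the gripper's body (76 mm by 85 mm) begins 54 mm behind the grasp point. The pads swing forward as they close: fully open they stand 13 mm farther back than shut.
Start: joints at [-1.238, 0.116, 1.442, -0, 1.584, -0.038], TCP at [0.245, -0.629, 0.231] pointing down, gripper open.
Joint ranges: [-2.83, 2.83], [-0.83, 2.19], [0.07, 2.5], [-1.14, 4.28], [0.01, 3], [-2.97, 2.97]. Speed limits (rad/s): [1.89, 1.89, 2.22, 3.14, 3.14, 3.14].

INTERFACE

Orientations are given as a 3x3 rotation matrix whose columns are the frame's x, y, z axes.
In Python, from workcell import bot, optics gives the robot as it stands. Calls block until the motion is done:
- bot.goto(position, orientation): joint-space move of the TCP to a pose.
- bot.servo_line(position, v=0.15, rotation=None, stop_force=None): straight line of the TCP; rotation=None keeps the orientation; v is the mean speed in m/s. With stop_force (N) it stops when the force on the tool has changed by that much, and returns True; else False.
- bot.move_joints(angles): joint-space move.
- bot.let_go() and bot.grasp(newtons=None): open the fingers fully, or close them until they stop; newtons is the grip in N (None keeps the last).
- bot.wait(seconds).
- bot.inverse_kinematics(position, orientation): joint angles nearest the present ones, or None.
- bot.state(): the state.
- optics.capture(name): name is "scene" or "top"; returns (picture, depth): 420x560x3 uint8, red, green, blue; 420x560 float32, m along the optical axis (not along the pixel's ray), 0 where there is no reading.
- optics.get_calibration(name): a dict with "mtx" (3x3 intrinsics, pixels), "T" (4x4, takes a point from camera to world coordinates). Camera axes: x right, y down, z forward; pixel columns grow to the right and rows downward; lengths in m; the calibration is good to about 2 mm. A picture is of the moment at which its call begins. get_calibration takes no time and is no camera call.
A pose or a line that the arm cannot do raises bot.PlanningError and nothing moves.
- bot.sign_off(): hands the job in, once; it reports no verdict.
The state is a dict: "time_s": time; "qpos": joint angles; "qd": joint speeds; "effort": joint torques, N m; "position": TCP position; "tool_rot": TCP orientation; "ft_force": force on the tool from outside, world axes, zero at the start; "wrist_torque": the same for the moment, N m; "finger_gap": finger opening in m.
Only numpy, scipy, OpenCV 4.12 (cv2) and the standard library are available. Lean on these libraries where they do the work, as an engineer would, in place of code of your own. Each camera call takes 0.05 s, during which the arm holds its last target.

## Working session

There is one attempt and no reset: what is moved stays moved. The work goes in short steps, each a Python script; the robot and the scene stay as the last script left them, time stands still between calls to the robot, and variables do not carry over. Pictures are saved under pics/ and viewed, and the job is handed in when it is done.

```bash
mkdir -p pics; ls; python3 - <<'E'
from workcell import bot, optics
import cv2,numpy as np
for n in ("scene","top"):
    p,d=optics.capture(n); cv2.imwrite(f"pics/{n}0.png",p[:,:,::-1]); np.savez(f"pics/{n}0.npz",p=p,d=d)
    c=optics.get_calibration(n); print(n,np.round(c["mtx"],1).tolist(),np.round(c["T"],3).tolist())
print(bot.state())
E
```

```text
pics
scene [[462.3, 0.0, 278.8], [0.0, 462.3, 207.9], [0.0, 0.0, 1.0]] [[-0.403, -0.392, 0.827, -0.464], [-0.915, 0.195, -0.353, 0.34], [-0.022, -0.899, -0.438, 0.654], [0.0, 0.0, 0.0, 1.0]]
top [[494.8, 0.0, 281.3], [0.0, 494.8, 208.2], [0.0, 0.0, 1.0]] [[-0.015, -0.981, 0.192, 0.281], [-1.0, 0.02, 0.024, -0.077], [-0.028, -0.192, -0.981, 1.268], [0.0, 0.0, 0.0, 1.0]]
{'time_s': 0.1, 'qpos': array([-1.23779328e+00,  1.16434687e-01,  1.44217899e+00, -2.60657752e-05,
        1.58400660e+00, -3.77946607e-02]), 'qd': array([-0.00058926, -0.00076279, -0.00131424,  0.00131089,  0.00039096,
       -0.00060335]), 'effort': array([ 1.98441907e-03, -7.33666563e+01, -6.33791542e+01,  8.84198903e-05,
        5.30812220e-03, -2.31587464e-06]), 'position': array([ 0.24452596, -0.62897348,  0.23065034]), 'tool_rot': array([[ 3.62358544e-01, -9.32038709e-01, -3.60544598e-04],
       [-9.32038212e-01, -3.62358723e-01,  9.62653249e-04],
       [-1.02787657e-03, -1.27842870e-05, -9.99999472e-01]]), 'ft_force': array([-0.32658974, -1.4699348 ,  0.08387918]), 'wrist_torque': array([ 0.02264448, -0.01951901,  0.00151076]), 'finger_gap': 0.08512645510882191}
```

View pics/scene0.png

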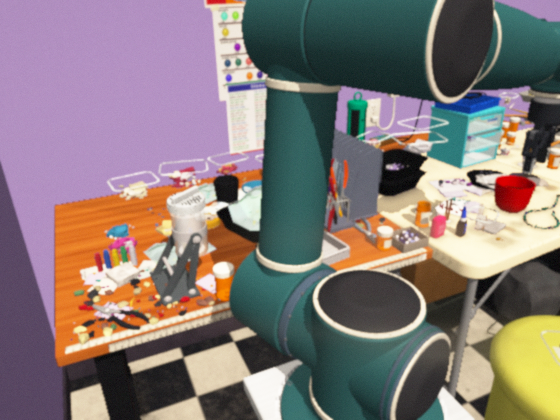

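View pics/top0.png

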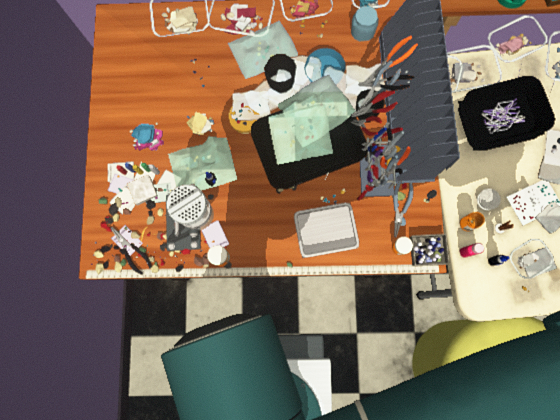

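The top view shows the stand and cap at about (187,205), the tray at (327,230), and round white lids at (217,255) and (403,245). A small black object, possibly the glue, is at (210,178). I'll zoom in and take depth.

```bash
cat > h.py <<'E'
from workcell import bot, optics
import cv2,numpy as np
def cloud(n,d):
    c=optics.get_calibration(n);K=c["mtx"];T=c["T"]
    v,u=np.mgrid[:d.shape[0],:d.shape[1]]
    P=np.stack([(u-K[0,2])/K[0,0]*d,(v-K[1,2])/K[1,1]*d,d],-1)
    W=P@T[:3,:3].T+T[:3,3]; W[d<=0]=np.nan; return W
def ray(n,uv,z):
    c=optics.get_calibration(n);K=c["mtx"];T=c["T"]
    uv=np.atleast_2d(uv).astype(float)
    r=np.c_[(uv[:,0]-K[0,2])/K[0,0],(uv[:,1]-K[1,2])/K[1,1],np.ones(len(uv))]@T[:3,:3].T
    o=T[:3,3]; return o+r*((z-o[2])/r[:,2])[:,None]
def proj(n,X):
    c=optics.get_calibration(n);K=c["mtx"];T=c["T"]
    p=(np.atleast_2d(X)-T[:3,3])@T[:3,:3]@K.T
    return p[:,:2]/p[:,2:]
def shot(n,name,crop=None,s=1):
    p,d=optics.capture(n); np.savez(f"pics/{name}.npz",p=p,d=d)
    q=p[:,:,::-1]
    if crop: q=q[crop[1]:crop[3],crop[0]:crop[2]]
    cv2.imwrite(f"pics/{name}.png",cv2.resize(q,None,fx=s,fy=s,interpolation=cv2.INTER_CUBIC)); return p,d
E
python3 - <<'E'
from h import *
z=np.load("pics/top0.npz");p,d=z["p"],z["d"];W=cloud("top",d)
cv2.imwrite("pics/t1.png",cv2.resize(p[140:280,120:270,::-1],None,fx=5,fy=4.2*5/4.2 if 0 else 4,interpolation=cv2.INTER_CUBIC)[:560])
cv2.imwrite("pics/t2.png",cv2.resize(p[180:280,280:440,::-1],None,fx=5,fy=5,interpolation=cv2.INTER_CUBIC))
h=np.nan_to_num(W[...,2]); cv2.imwrite("pics/t3.png",cv2.resize((np.clip(h/0.25,0,1)*255).astype(np.uint8)[130:290,80:470],None,fx=2,fy=2))
for u,v in [(187,205),(217,255),(403,245),(210,178),(327,230),(300,210),(430,250)]: print(u,v,np.round(W[v,u],3))
z=np.load("pics/scene0.npz");p=z["p"];cv2.imwrite("pics/s1.png",cv2.resize(p[170:350,60:260,::-1],None,fx=3.3,fy=3.3,interpolation=cv2.INTER_CUBIC))
E
```

```text
187 205 [0.498 0.153 0.22 ]
217 255 [0.402 0.109 0.081]
403 245 [ 0.42  -0.343  0.059]
210 178 [0.6   0.132 0.057]
327 230 [ 0.469 -0.163  0.002]
300 210 [ 0.523 -0.095  0.005]
430 250 [ 0.411 -0.418  0.021]
```

View pics/t1.png

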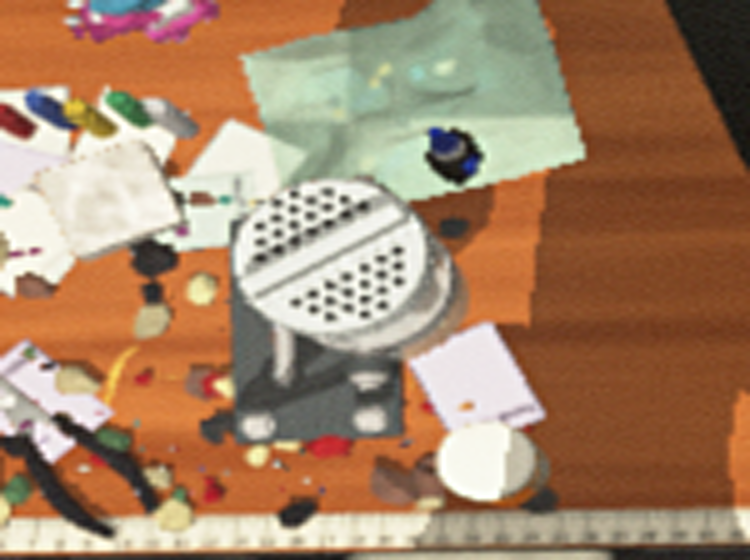

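View pics/t2.png

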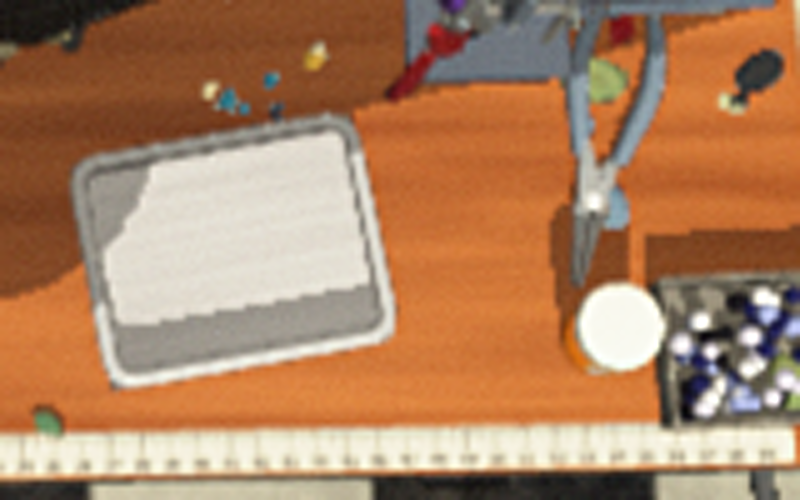

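View pics/t3.png

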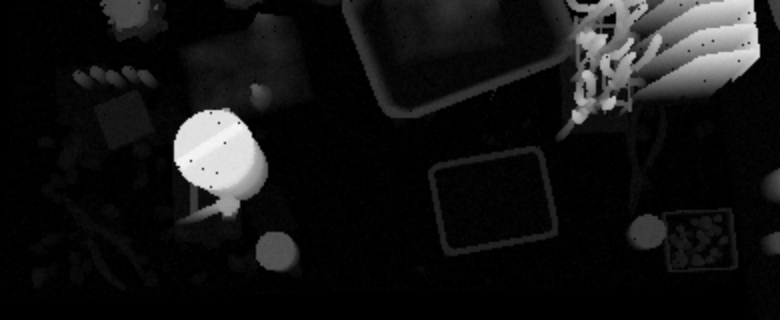

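View pics/s1.png

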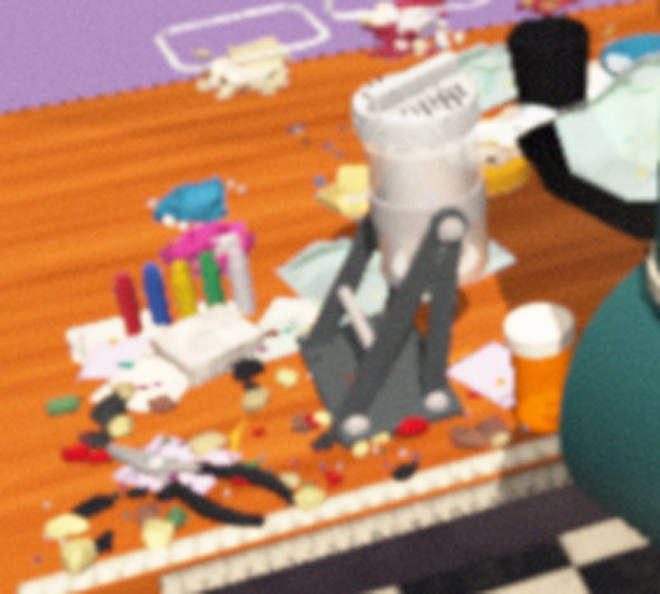

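```bash
python3 - <<'E'
from h import *
z=np.load("pics/top0.npz");p,d=z["p"],z["d"];W=cloud("top",d)
# cap plate
sub=np.zeros(d.shape,bool); sub[170:240,150:230]=1
Z=W[...,2]
for lo,hi in [(0.195,0.226),(0.229,0.25)]:
    m=sub&(Z>lo)&(Z<hi); pts=W[m]; print(lo,len(pts),np.median(pts,0).round(4))
    r=cv2.minAreaRect((pts[:,:2]*1000).astype(np.float32)); print(r, cv2.minEnclosingCircle((pts[:,:2]*1000).astype(np.float32)))
    if lo>.22:
        c=pts[:,:2].mean(0); w,v=np.linalg.eigh(np.cov((pts[:,:2]-c).T)); print("bar dir",v[:,1],np.degrees(np.arctan2(v[1,1],v[0,1])))
# cap outline by colour-height contour -> ray on z
m=(sub&(Z>0.205)).astype(np.uint8); cs,_=cv2.findContours(m,cv2.RETR_EXTERNAL,cv2.CHAIN_APPROX_NONE); c=max(cs,key=cv2.contourArea)[:,0]
print("ellipse",cv2.fitEllipse(c)); 
e=cv2.fitEllipse(c); print("center@219",ray("top",e[0],0.219))
# tray rim
m=((Z>0.018)&(Z<0.04)); mm=np.zeros_like(m); mm[195:265,285:370]=1; m&=mm
pts=W[m]; r=cv2.minAreaRect((pts[:,:2]*1000).astype(np.float32)); print("tray",r,len(pts), np.median(pts[:,2]))
cs,_=cv2.findContours(m.astype(np.uint8),cv2.RETR_EXTERNAL,cv2.CHAIN_APPROX_NONE); c=max(cs,key=cv2.contourArea)[:,0]
q=ray("top",c,0.028)[:,:2]; print("tray ray",cv2.minAreaRect((q*1000).astype(np.float32)))
# jars
for nm,(a,b,c_,d_),lo in [("tall",(240,272,200,236),0.065),("short",(232,262,390,416),0.045),("glue",(165,190,198,222),0.03)]:
    s=np.zeros(d.shape,bool); s[a:b,c_:d_]=1; pts=W[s&(Z>lo)&(Z<0.1)]; print(nm,len(pts),pts.mean(0).round(3),pts.min(0).round(3),pts.max(0).round(3))
# foot: gray pixels low sat
hsv=cv2.cvtColor(p,cv2.COLOR_RGB2HSV); s=np.zeros(d.shape,bool); s[195:256,160:208]=1
m=s&(hsv[...,1]<70)&(hsv[...,2]<120)&(Z<0.03)
print(m.sum()); cs,_=cv2.findContours(m.astype(np.uint8),cv2.RETR_EXTERNAL,cv2.CHAIN_APPROX_NONE); c=max(cs,key=cv2.contourArea)[:,0]
g=p[195:256,160:215,::-1].copy(); cv2.drawContours(g,[c-[160,195]],-1,(0,255,0),1); cv2.imwrite("pics/foot.png",cv2.resize(g,None,fx=9,fy=9,interpolation=0))
for rr in range(205,252,3):
    x=np.where(m[rr])[0]
    if len(x): print(rr,x.min(),x.max(),ray("top",[[x.min()-.5,rr],[x.max()+.5,rr]],0.010)[:,:2].round(4).tolist())
E
```

```text
0.195 1053 [0.4971 0.1533 0.2195]
((500.3334655761719, 155.6453857421875), (85.11625671386719, 85.49301147460938), 88.8143081665039) ((500.7724609375, 156.39923095703125), 43.78032302856445)
0.229 204 [0.5005 0.1554 0.2365]
((500.9980773925781, 155.98341369628906), (12.19897174835205, 79.24390411376953), 33.249671936035156) ((502.76513671875, 157.14199829101562), 39.673763275146484)
bar dir [-0.53763799  0.84317578] 122.52299062234303
ellipse ((186.47994995117188, 204.23880004882812), (38.848880767822266, 39.427188873291016), 76.56612396240234)
center@219 [[0.49956597 0.15488587 0.219     ]]
tray ((472.4447021484375, -171.72039794921875), (128.4583740234375, 177.42019653320312), 9.871577262878418) 626 0.03178091969198571
tray ray ((466.48095703125, -159.02635192871094), (119.99718475341797, 150.1061248779297), 9.285980224609375)
tall 310 [0.402 0.109 0.079] [0.38  0.086 0.066] [0.424 0.132 0.088]
short 240 [ 0.42  -0.344  0.058] [ 0.401 -0.366  0.047] [ 0.44  -0.325  0.066]
glue 108 [0.602 0.134 0.054] [0.591 0.123 0.031] [0.62  0.165 0.091]
531
214 166 168 [[0.5183, 0.2555], [0.5181, 0.2476]]
217 167 170 [[0.5103, 0.2526], [0.5101, 0.2422]]
220 167 173 [[0.5024, 0.2524], [0.502, 0.2341]]
223 167 179 [[0.4945, 0.2522], [0.4938, 0.2183]]
226 167 184 [[0.4866, 0.2519], [0.4857, 0.205]]
229 167 189 [[0.4787, 0.2517], [0.4776, 0.1919]]
232 167 185 [[0.4709, 0.2515], [0.4699, 0.2021]]
235 167 199 [[0.4631, 0.2512], [0.4614, 0.1656]]
238 167 199 [[0.4553, 0.251], [0.4537, 0.1655]]
241 167 199 [[0.4475, 0.2508], [0.4459, 0.1654]]
244 163 199 [[0.4399, 0.2609], [0.4381, 0.1652]]
247 161 199 [[0.4322, 0.2658], [0.4304, 0.1651]]
250 168 173 [[0.4242, 0.2475], [0.4239, 0.232]]
```

View pics/foot.png

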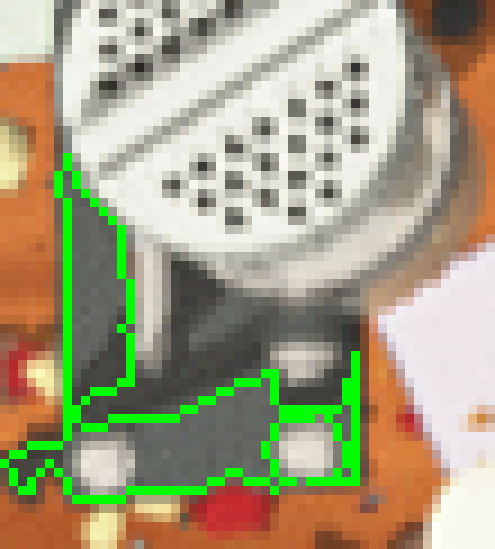

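Measurements in the world frame:
- **Stand:** axis at about (0.500, 0.1555), +x heading about -88°.
- **Cap bar:** direction 122.5–123°, which is yaw 0.54 in the stand frame and consistent with the stated range.
- **Tray:** centre (0.4665, -0.159), turned 9.3°.
- **Bystanders:** tall jar (0.402, 0.109), glue (0.602, 0.134), short jar (0.42, -0.344).

I'll move the tray first, gripping its far short rim.

```bash
cat >> h.py <<'E'
O=np.array([0.500,0.1555]); HD=np.radians(-88.2)
SX=np.array([np.cos(HD),np.sin(HD)]); SY=np.array([-SX[1],SX[0]])
def R(a):
    c,s=np.cos(a),np.sin(a); return np.array([[c,s,0],[s,-c,0],[0,0,-1.]])
def st(m=""):
    s=bot.state(); print(m,"t",round(s["time_s"],2),"p",s["position"].round(4),"F",s["ft_force"].round(1),"gap",round(s["finger_gap"],4),"q",s["qpos"].round(2))
    return s
E
python3 - <<'E'
from h import *
a=np.radians(9.3-90); u=np.array([np.cos(a),np.sin(a)])
C=np.array([0.4665,-0.159]); g=C+0.071*u
tgt=O+0.077*SX+np.array([0.0035,0]); g2=tgt+0.071*SX
print(g,tgt,g2)
bot.goto([0.22,-0.42,0.26],R(a)); bot.goto([*g,0.12],R(a)); st("above")
bot.servo_line([*g,0.013],v=0.15,stop_force=15); st("down")
bot.grasp(40); st("grip")
# straight line + rotation
bot.servo_line([*g2,0.0135],v=0.12,rotation=R(HD)); st("moved")
bot.let_go(); st("open")
bot.servo_line([*g2,0.15],v=0.25)
shot("top","tr1",(120,140,380,280),3)
E
```

```text
[ 0.47797387 -0.22906676] [0.50591863 0.07853799] [0.50814879 0.00757303]
above t 2.27 p [ 0.4778 -0.23    0.1204] F [ 0.2  0.7 -0.1] gap 0.0853 q [-0.5  -0.15  1.89 -0.    1.41  0.91]
down t 3.14 p [ 0.4784 -0.2295  0.014 ] F [0.2 0.6 0. ] gap 0.0853 q [-0.5  -0.05  1.98 -0.    1.21  0.91]
grip t 3.84 p [ 0.478  -0.2291  0.0132] F [ 0.2 -0.5  3.5] gap 0.0063 q [-0.5  -0.05  1.98 -0.    1.21  0.91]
moved t 5.98 p [0.5081 0.0074 0.0134] F [-1.   1.2 -2.1] gap 0.0061 q [-0.04 -0.1   2.03  0.    1.22  1.5 ]
open t 6.72 p [0.5081 0.0076 0.0135] F [ 0.9 -1.1  1.1] gap 0.0855 q [-0.04 -0.1   2.03  0.    1.22  1.5 ]
```

View pics/tr1.png

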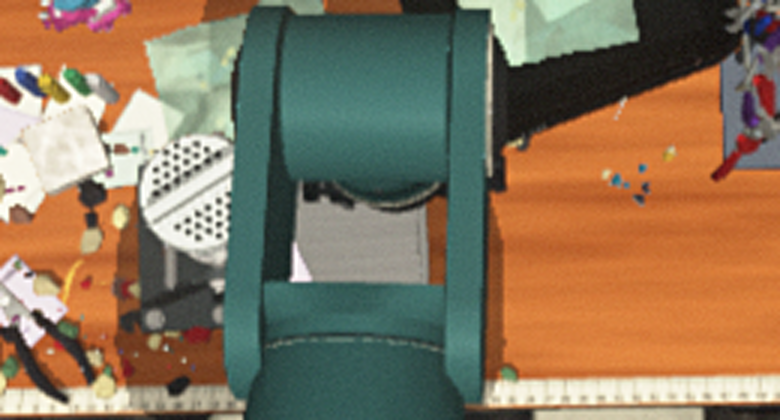

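The tray moved with the gripper, though the arm hides part of the view. Next I'll grip the cap bar and unscrew in steps, watching the force.

```bash
python3 - <<'E'
from h import *
a=np.radians(32.8)
bot.servo_line([0.50,0.03,0.32],v=0.3)
bot.goto([*O,0.31],R(a)); st("above")
bot.servo_line([*O,0.2225],v=0.12,stop_force=10); st("down")
bot.grasp(50); s=st("grip")
for i in range(2):
    q=bot.state()["qpos"].copy(); q[5]-=0.2; bot.move_joints(q); st("turn"); print(bot.state()["wrist_torque"].round(2))
E
```

```text
above t 9.83 p [0.5    0.1553 0.3096] F [ 0.4 -0.2  0.4] gap 0.0855 q [ 0.25 -0.22  1.64 -0.    1.72 -0.32]
down t 10.72 p [0.5003 0.1556 0.2234] F [-0.3 -0.1 -0.2] gap 0.0855 q [ 0.25 -0.22  1.77 -0.    1.58 -0.32]
grip t 11.39 p [0.5002 0.1557 0.2228] F [3.9 3.1 1.9] gap 0.0094 q [ 0.25 -0.22  1.77  0.    1.58 -0.32]
turn t 11.7 p [0.5003 0.1556 0.2228] F [ 2.3 -1.5  1.7] gap 0.0096 q [ 0.25 -0.22  1.77  0.    1.58 -0.52]
[ 0.03 -0.35  0.05]
turn t 12.01 p [0.5004 0.1555 0.2229] F [ 4.1 -0.7  1. ] gap 0.0092 q [ 0.25 -0.22  1.77 -0.    1.58 -0.71]
[-0.09 -0.73  0.02]
```

```bash
python3 - <<'E'
from h import *
for d in (.2,.2,.24):
    q=bot.state()["qpos"].copy(); q[5]-=d; bot.move_joints(q); st("turn"); print(bot.state()["wrist_torque"].round(2))
p=bot.state()["position"]
r=bot.servo_line([p[0],p[1],p[2]+0.03],v=0.06,stop_force=12); st("lift %s"%r)
shot("scene","cap1",(60,150,330,350),2.9)
E
```

```text
turn t 12.31 p [0.5007 0.1556 0.2229] F [ 5.8  1.1 -0.4] gap 0.0096 q [ 0.25 -0.22  1.77 -0.    1.58 -0.9 ]
[ 0.09 -0.97  0.12]
turn t 12.62 p [0.5009 0.1556 0.2229] F [4.8 0.1 0.1] gap 0.0094 q [ 0.25 -0.22  1.77 -0.    1.58 -1.1 ]
[ 0.11 -1.02  0.02]
turn t 12.95 p [0.5012 0.1557 0.223 ] F [ 6.   3.1 -0.4] gap 0.0093 q [ 0.25 -0.21  1.77  0.    1.58 -1.33]
[ 0.34 -1.03  0.06]
lift False t 13.6 p [0.501  0.1557 0.2525] F [ 0.3  0.2 -1. ] gap 0.0096 q [ 0.25 -0.22  1.73 -0.    1.63 -1.34]
```

View pics/cap1.png

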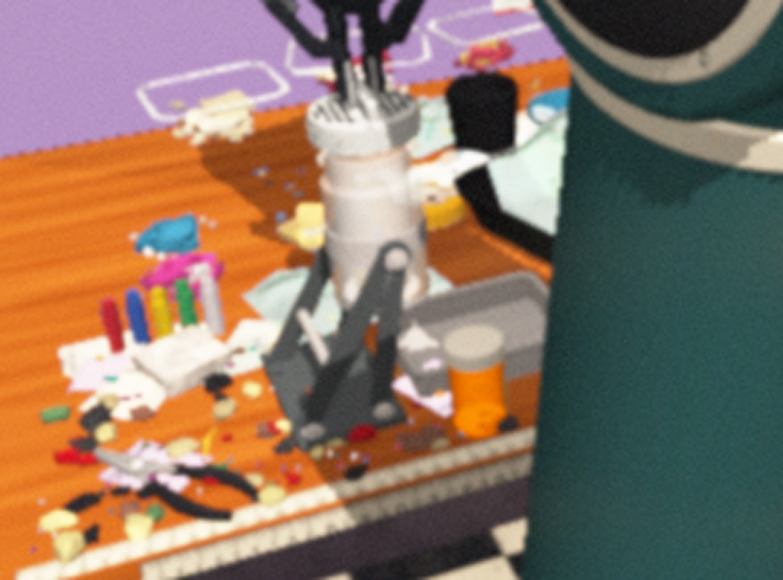

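The cap is off: the bare neck shows in the crop at about (365,165), and the cap hangs level in the fingers. The tray sits next to the foot at (480,320). Now I'll carry the cap to the bare bench.

```bash
python3 - <<'E'
from h import *
s=bot.state();p=s["position"];a=np.arctan2(s["tool_rot"][1,0],s["tool_rot"][0,0]);print(a)
bot.servo_line([p[0],p[1],0.32],v=0.15,rotation=R(a)); bot.wait(0.1); st()
bot.servo_line([0.46,-0.12,0.30],v=0.25,rotation=R(a)); st()
bot.servo_line([0.46,-0.12,0.05],v=0.15); st()
r=bot.servo_line([0.46,-0.12,0.023],v=0.03,stop_force=4); st("touch %s"%r)
bot.wait(0.2); bot.let_go(); st()
bot.servo_line([0.46,-0.12,0.15],v=0.2)
bot.goto([0.40,-0.25,0.30],R(a))
shot("top","cap2",(120,140,380,280),3)
E
```

```text
1.588781525831645
 t 14.35 p [0.5007 0.1556 0.3185] F [-0.8 -0.4 -0.7] gap 0.0094 q [ 0.25 -0.22  1.63  0.    1.74 -1.34]
 t 15.62 p [ 0.4601 -0.1194  0.3001] F [ 0.6 -0.2 -2. ] gap 0.0096 q [-0.31 -0.33  1.75  0.    1.73 -1.9 ]
 t 17.43 p [ 0.4604 -0.1201  0.0507] F [-0.3 -0.3 -1.4] gap 0.0096 q [-0.31 -0.22  2.06  0.    1.3  -1.9 ]
touch True t 18.19 p [ 0.46   -0.12    0.0258] F [-0.5  1.6  6.2] gap 0.0094 q [-0.31 -0.19  2.08 -0.    1.25 -1.9 ]
 t 19.11 p [ 0.4595 -0.1198  0.0254] F [ 0.4 -0.1  0.9] gap 0.0855 q [-0.31 -0.19  2.09  0.    1.25 -1.9 ]
```

View pics/cap2.png

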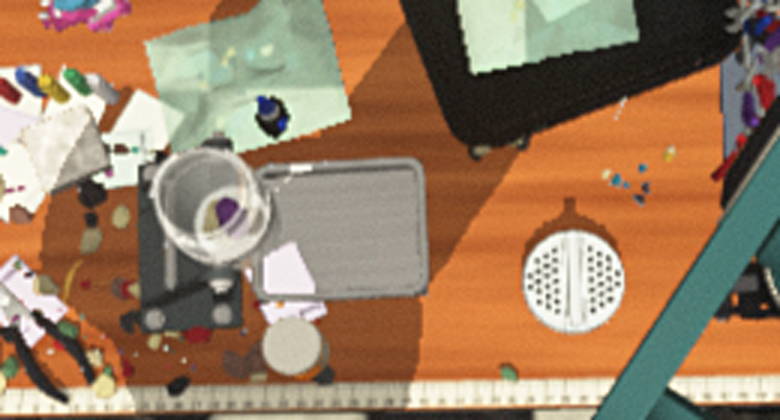

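The cap stands holes-up at crop (573,280). The tray is square to the foot, spanning roughly (255–428, 160–298). The stones are visible in the open barrel at (222,212). I'll check the tray position and then push.

```bash
python3 - <<'E'
from h import *
z=np.load("pics/cap2.npz");p,d=z["p"],z["d"];W=cloud("top",d);Z=W[...,2]
m=np.zeros(d.shape,bool); m[190:240,222:266]=1; m&=(Z>0.018)&(Z<0.04)
v,u=np.nonzero(m); q=(ray("top",np.c_[u,v],0.03)[:,:2]-O); s=np.c_[q@SX,q@SY]
print("tray stand-x max",np.percentile(s[:,0],[1,99]).round(4),"y",np.percentile(s[:,1],[1,99]).round(4))
L=[]
m=np.zeros(d.shape,bool); m[185:235,165:215]=1; m&=(Z>0.205)&(Z<0.225); print("rim",len(W[m]),W[m].min(0),W[m].max(0))
# ik check of push path
def path(th,press=0.0,zb=0.046,r=0.039):
    cx=-r*np.cos(th)+zb*np.sin(th); cz=r*np.sin(th)+zb*np.cos(th)
    n=np.array([-np.cos(th),np.sin(th)])
    x=cx-0.011*np.cos(th)-press*n[0]; zz=cz-press*n[1]
    return np.array([*(O+x*SX),0.140+zz])
for th in np.linspace(0,2.45,8):
    P=path(th); print(round(th,2),P.round(3),np.round(bot.inverse_kinematics(P,R(np.radians(1.8))),2))
E
```

```text
tray stand-x max [0.052  0.1528] y [-0.0568  0.0623]
rim 270 [0.46409812 0.11883292 0.20503143] [0.53536732 0.19387034 0.22080669]
0.0 [0.498 0.205 0.186] [ 0.34 -0.17  1.79 -0.    1.52  0.31]
0.35 [0.499 0.187 0.197] [ 0.31 -0.19  1.79 -0.    1.54  0.28]
0.7 [0.5   0.164 0.2  ] [ 0.27 -0.2   1.8  -0.    1.54  0.24]
1.05 [0.5   0.14  0.197] [ 0.22 -0.22  1.82 -0.    1.54  0.19]
1.4 [0.501 0.119 0.186] [ 0.18 -0.22  1.84 -0.    1.52  0.15]
1.75 [0.502 0.101 0.17 ] [ 0.15 -0.22  1.87 -0.    1.5   0.12]
2.1 [0.502 0.091 0.15 ] [ 0.13 -0.22  1.89 -0.    1.47  0.1 ]
2.45 [0.502 0.088 0.129] [ 0.12 -0.2   1.92 -0.    1.43  0.09]
```

```bash
cat >> h.py <<'E'
A=np.radians(1.8)
def path(th,press=0.0,zb=0.046,r=0.039):
    cx=-r*np.cos(th)+zb*np.sin(th); cz=r*np.sin(th)+zb*np.cos(th)
    n=np.array([-np.cos(th),np.sin(th)])
    x=cx-0.011*np.cos(th)-press*n[0]; zz=cz-press*n[1]
    return np.array([*(O+x*SX),0.140+zz])
E
python3 - <<'E'
from h import *
bot.goto([0.40,-0.10,0.34],R(A)); bot.grasp(20); st()
P=path(0,-0.02); bot.goto([P[0],P[1],0.34],R(A)); bot.servo_line(P,v=0.2); st("behind")
for th in (0,0.3,0.6,0.9,1.2):
    r=bot.servo_line(path(th),v=0.12,stop_force=30); st(f"{th} {r}")
    if r: break
shot("top","push1",(120,140,380,280),3); shot("scene","push1s",(60,150,330,350),2.9)
E
```

```text
t 23.18 p [ 0.4  -0.1   0.34] F [-0.4  0.2 -0.7] gap 0.0 q [-0.31 -0.47  1.78 -0.    1.83 -0.34]
behind t 25.38 p [0.4983 0.2254 0.1875] F [0.1 0.5 0.6] gap 0.0002 q [ 0.38 -0.15  1.78 -0.    1.51  0.35]
0 False t 25.69 p [0.4988 0.205  0.1872] F [0.5 0.4 0.3] gap 0.0002 q [ 0.34 -0.17  1.79 -0.    1.52  0.31]
0.3 False t 25.99 p [0.4991 0.1895 0.1958] F [ 0.4 -0.5 -0.7] gap 0.0 q [ 0.32 -0.18  1.79 -0.    1.53  0.28]
0.6 False t 26.3 p [0.4995 0.1708 0.1997] F [1.1 0.5 0.1] gap -0.0002 q [ 0.28 -0.2   1.8  -0.    1.54  0.25]
0.9 False t 26.62 p [0.5    0.1506 0.1987] F [ 0.1  0.4 -0.3] gap -0.0001 q [ 0.24 -0.21  1.81 -0.    1.54  0.21]
1.2 False t 26.94 p [0.5007 0.1308 0.1928] F [0.3 0.7 0. ] gap 0.0001 q [ 0.21 -0.22  1.83 -0.    1.54  0.18]
```

View pics/push1s.png

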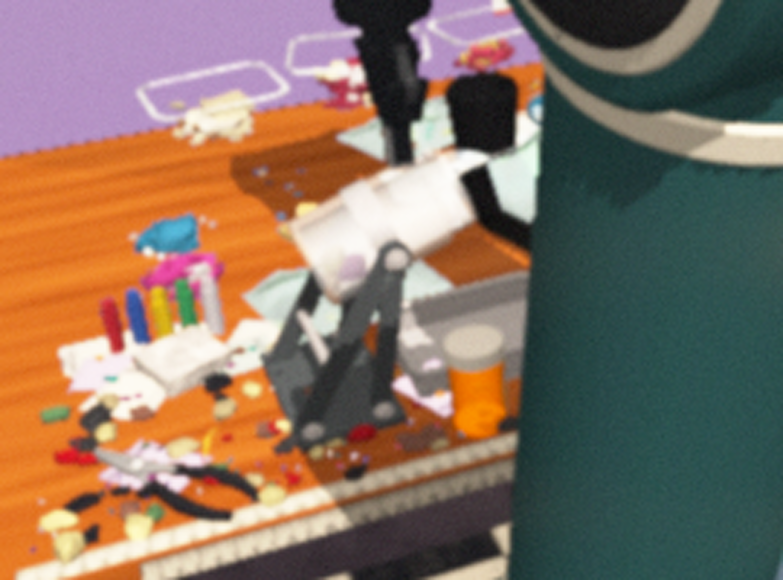

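The barrel is tipped about 1.2 rad with the stones still at its floor end (350,265). I'll keep going to the stop.

```bash
python3 - <<'E'
from h import *
for th in (1.5,1.8,2.1,2.3,2.42):
    r=bot.servo_line(path(th),v=0.12,stop_force=30); st(f"{th} {r}")
    if r: break
r=bot.servo_line(path(2.46,0.006),v=0.03,stop_force=15); st(f"end {r}")
bot.wait(0.3)
p=bot.state()["position"]
bot.servo_line(p+[0,0,0.2],v=0.25)
bot.goto([0.40,-0.25,0.34],R(A))
bot.wait(0.3)
shot("top","end1",(120,140,380,280),3); shot("scene","end1s",(60,150,330,350),2.9); st()
E
```

```text
1.5 False t 27.37 p [0.5012 0.113  0.182 ] F [-0.1  0.4 -0.2] gap -0.0002 q [ 0.17 -0.22  1.85 -0.    1.52  0.14]
1.8 False t 27.68 p [0.5016 0.0993 0.1674] F [-0.3  0.4  0.3] gap 0.0003 q [ 0.15 -0.22  1.87 -0.    1.49  0.11]
2.1 False t 27.99 p [0.5018 0.0907 0.1504] F [-0.4  0.2  0. ] gap 0.0003 q [ 0.13 -0.22  1.89  0.    1.47  0.1 ]
2.3 False t 28.24 p [0.5019 0.0881 0.1385] F [-0.2  1.2 -0.2] gap -0.0002 q [ 0.12 -0.21  1.91  0.    1.45  0.09]
2.42 False t 28.49 p [0.502  0.0878 0.1313] F [ 0.1 -0.2  0.3] gap -0.0002 q [ 0.12 -0.21  1.92  0.    1.43  0.09]
end True t 28.7 p [0.502  0.0883 0.1293] F [ 0.5 -2.5  0.7] gap 0.0002 q [ 0.13 -0.2   1.92 -0.    1.43  0.09]
 t 31.68 p [ 0.4002 -0.2497  0.34  ] F [ 0.1 -0.   0.1] gap 0.0005 q [-0.61 -0.34  1.68  0.    1.79 -0.64]
```

View pics/end1.png

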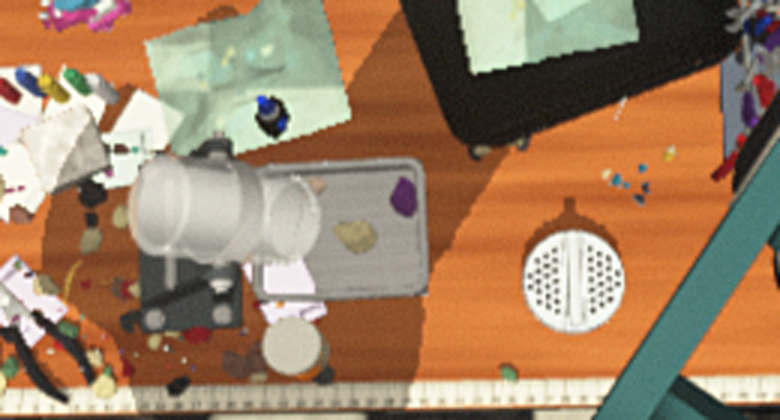

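View pics/end1s.png

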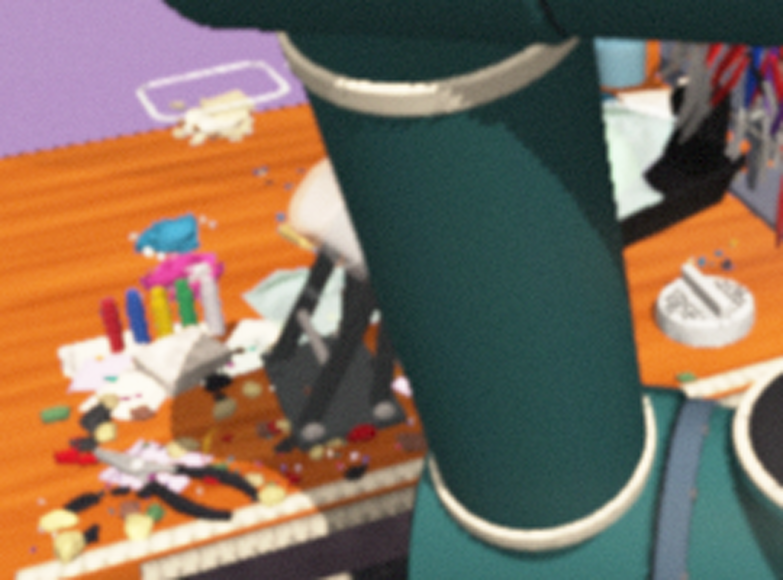

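The purple stone at (404,197) and the yellow one at (355,235) are in the tray. A pinkish spot at (317,185) may be the third, so I'll look closer with the arm out of the scene view.

```bash
python3 - <<'E'
from h import *
q=bot.state()["qpos"].copy(); q[0]=-1.238; bot.move_joints(q); bot.wait(0.2)
p,d=shot("top","end2",(160,180,270,245),7); shot("scene","end2s",(120,190,260,300),5)
W=cloud("top",d); st()
for u,v in [(225,202),(226,201),(254,206),(238,218),(224,202),(227,203)]:
    q=W[v,u]; x=q[:2]-O; print(u,v,p[v,u],q.round(3),(x@SX).round(3),(x@SY).round(3))
# barrel wall slope: top surface along stand x at y=0
m=np.zeros(d.shape,bool); m[185:235,160:230]=1; m&=(W[...,2]>0.06)
Q=W[m]; x=(Q[:,:2]-O)@SX; y=(Q[:,:2]-O)@SY
for lo in np.arange(-.08,.1,.01):
    k=(x>=lo)&(x<lo+.01)&(abs(y)<.01)
    if k.sum(): print(round(lo+.005,3),np.round(Q[k,2].max(),3),k.sum())
E
```

```text
t 33.09 p [ 0.1786 -0.4366  0.34  ] F [-0.8 -0.2  0.2] gap -0.0001 q [-1.24 -0.34  1.68  0.    1.79 -0.64]
225 202 [168 143 123] [0.547 0.1   0.009] 0.057 0.045
226 201 [177 151 125] [0.549 0.097 0.013] 0.06 0.047
254 206 [78 46 83] [0.533 0.024 0.017] 0.132 0.029
238 218 [163 151 109] [0.502 0.065 0.02 ] 0.09 -0.001
224 202 [167 145 123] [0.545 0.102 0.018] 0.055 0.044
227 203 [129 117 101] [0.544 0.095 0.013] 0.062 0.042
-0.065 0.169 17
-0.055 0.178 31
-0.045 0.189 28
-0.035 0.196 34
-0.025 0.205 27
-0.015 0.213 38
-0.005 0.211 50
0.005 0.202 45
0.015 0.189 45
0.025 0.178 46
0.035 0.167 45
0.045 0.153 41
0.055 0.141 50
0.065 0.129 41
0.075 0.12 12
```

View pics/end2.png

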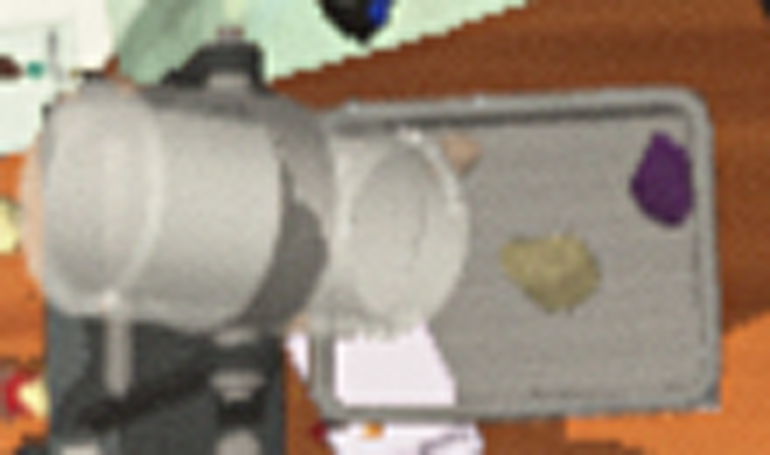

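View pics/end2s.png

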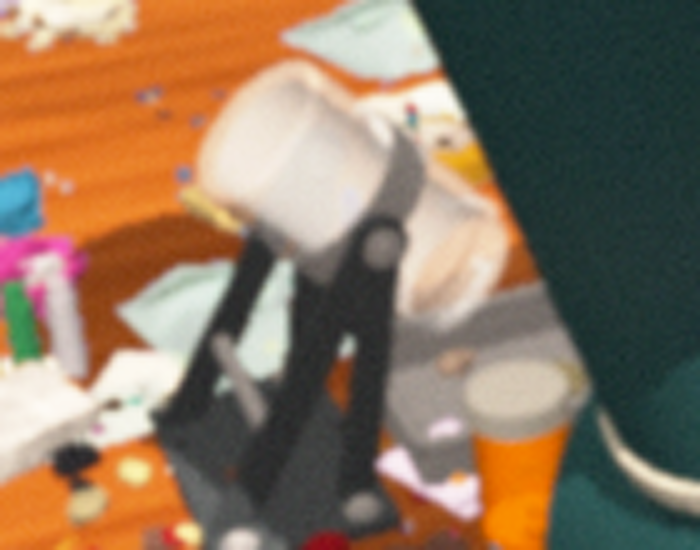

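```bash
python3 - <<'E'
from h import *
z=np.load("pics/end2.npz");W=cloud("top",z["d"]);d=z["d"];Z=W[...,2]
for nm,(a,b,c_,d_),lo in [("tall",(240,272,200,236),0.065),("short",(232,262,390,416),0.045),("glue",(165,190,198,222),0.03),("cap",(205,262,285,340),0.012)]:
    s=np.zeros(d.shape,bool); s[a:b,c_:d_]=1; pts=W[s&(Z>lo)&(Z<0.1)]; print(nm,len(pts),pts.mean(0).round(3) if len(pts) else '', np.median(pts[:,2]).round(3))
m=np.zeros(d.shape,bool); m[190:240,232:266]=1; m&=(Z>0.022)&(Z<0.045); Q=W[m]; A_=np.c_[Q[:,:2],np.ones(len(Q))]; print("rim plane",np.linalg.lstsq(A_,Q[:,2],rcond=None)[0].round(3),Q[:,2].mean())
bot.sign_off()
E
```

```text
tall 311 [0.402 0.109 0.078] 0.078
short 245 [ 0.42  -0.344  0.058] 0.059
glue 105 [0.603 0.133 0.054] 0.048
cap 909 [ 0.458 -0.121  0.025] 0.023
rim plane [-0.012 -0.008  0.037] 0.03089371457416956
the job is handed in; nothing more can be done
```

The job is done and handed in at about 33 s of the 72 s allowed; the hand-in gives no verdict. I dragged the tray to the stand's foot and unscrewed the cap by about 1.04 rad. I set the cap down holes-up at (0.46, -0.12), then pushed the barrel over to its stop with the closed fingers.

My last checks all passed:
- **Stones:** two lie clearly in the tray. The third is partly hidden by the barrel but seen in both views on the tray floor, about 15 mm inside the judged limit.
- **Barrel:** tipped about 2.44 rad, from the slope of its wall.
- **Tray:** flat, with a rim-plane slope of about 0.01.
- **Cap:** level, with its plate about 23 mm above the bench.
- **Jars and glue bottle:** within 1 mm of where they started.

No check failed or disagreed.

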